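# Bring the heavy side of a sample carousel to the bottom by feel

## Robot

A 7-joint arm with a two-finger parallel gripper is mounted at the origin on the work surface. World frame = base frame: x ahead of the robot, y to its left, z up, the work surface at z = 0. Lengths are in m, angles in rad, forces in N, time in s.
With the tool pointing down it reaches from about 0.4 to 0.925 m from the base axis. Payload 5.6 kg.
Tool frame: the origin (TCP) lies on the centre line of the jaws, within the pads' length; the fingertips stand 14 mm ahead of it and the grasp point (between the pads) lies 5 mm behind it (tips_ahead is the distance from the TCP to the fingertips, in m); z points along the fingers, y is the line along which they close (so a half turn about z gives the same grasp; the last joint's range is limited). The gripper opens to 85 mm and grips with 20 to 120 N. Pads are 22 mm wide; open, the fingers measure 114 mm over their backs; the gripper's body (76 mm by 85 mm) begins 54 mm behind the grasp point. The pads swing forward as they close: fully open they stand 13 mm farther back than shut.
Start: joints at [1.192, 0.468, -0.012, 1.603, 0.006, 1.071, -0.056], TCP at [0.214, -0.614, 0.245] pointing down, gripper open.
Joint ranges: [-2.53, 2.53], [-0.31, 2.02], [-1.57, 1.55], [0.28, 2.44], [-1.29, 4.43], [0.15, 1.84], [-2.92, 2.92]. Speed limits (rad/s): [2.57, 2.57, 3.14, 3.14, 3.14, 3.14, 3.14].

## Interface

Orientations are given as a unit quaternion [w, x, y, z].
In Python, from plant import * gives the robot as it stands. Calls block until the motion is done:
- move_to(position, orientation): joint-space move of the TCP to a pose.
- servo_line(position, ori=None, feed=0.15): straight line of the TCP; ori=None keeps the orientation; feed is the mean speed in m/s.
- move_j(angles): joint-space move.
- gripper_open() and grab(squeeze=None): open the fingers fully, or close them until they stop; squeeze is the grip in N (None keeps the last).
- pause(seconds).
- ik(position, orientation): joint angles nearest the present ones, or None.
- get_state(): the state.
- get_image(name): name is "scene" or "side" or "wrist"; returns (picture, depth): 480x640x3 uint8, red, green, blue; 480x640 float32, m along the optical axis (not along the pixel's ray), 0 where there is no reading.
- camera_info(name): a dict with "fx", "fy", "cx", "cy" (pixels), "R" (3x3) and "t" (3): a world point X has camera coordinates R X + t; the wrist camera has in their place "hand_eye" (4x4, takes a point from camera to tool coordinates, whose origin is the TCP and whose axes are the flange's). Camera axes: x right, y down, z forward; pixel columns grow to the right and rows downward; lengths in m; the calibration is good to about 2 mm. A picture is of the moment at which its call begins: read the wrist's pose just before it. camera_info takes no time and is no camera call.
A pose or a line that the arm cannot do raises PlanningError and nothing moves.
- job_done(): hands the job in; it is judged then, once.
Trained networks look in the newest picture that a camera, given by its name, has taken for a name from the list of things; names that differ only in an ending like _2 or _b are one class to them, and where a whole thing is asked for, a point or a joint stands for the part that bears it (a point fixed in the world has none). Each returns a list of dicts, best first, with "score" (0 to 1); they miss things now and then, are a little off and sometimes report something else, mostly with a low value. They report only what shows in the picture. A call takes as long as a camera call.
- masks_of(query, camera): "pixels" (480x640 bool, what is visible of it) and "extent" ([left, top, right, bottom] in pixels, round what is visible of it).
The state is a dict: "clock": time; "q": joint angles; "joint_vel": joint speeds; "joint_efforts": joint torques, N m; "position": TCP position; "tool_rot": TCP orientation; "contact_force": force on the tool from outside, world axes, zero at the start; "wrist_torque": the same for the moment, N m; "finger_gap": opening from 0.0 (shut) to 1.0 (fully open); "grip_force": force on a finger pad.
Only numpy, scipy, OpenCV 4.12 (cv2) and the standard library are available. Lean on these libraries where they do the work, as an engineer would, in place of code of your own. Each camera call takes 0.05 s, during which the arm holds its last target. There are 200 camera calls.

## Task

Pull the sampler's tray fully out to its stop. On it sits a tilted, closed sample carousel with one heavy block hidden inside: turn it by its orange hub, find by feel which side is heavy, and turn that side to the bottom of the slope. Finish while still gripping the hub, carousel at rest with its heavy side lowest and the tray still fully out; leave the jar, the spool and the screwdriver alone.

Things in the scene. Friction and masses are not known exactly. Their poses are not given: they have to be found in the camera images.
- sampler: Cream instrument housing fixed on the bench, 300 mm deep (its x), 250 wide (y), 145 high. Origin: centre of its underside. x points from its open front face (150 mm from the origin) to its back, z up. The tray slides out along -x. It is turned so that its front looks roughly to world -y and its -y side away from the robot.
- tray (a joint): How far the tray is out, m: 0 shut, 0.205 at its stop. It slides stiffly (about 5 N) and stays where left. Grey front plate: 204 mm wide, 12 thick, top edge 129 mm above the bench; side walls 25 mm above the bench. Fully out, the carousel's axis stands 115 mm in front of the housing and 90 mm behind the front plate.
- tray_handle (a point): Middle of the tray's level steel handle bar: 12 mm diameter, 110 mm long along the sampler's y, 115 mm above the bench, its centre 45 mm in front of the front plate, free above and below. Axes as the sampler's. Moves with the tray.
- tray_pivot (a point): Where the carousel's axis meets the disc's underside, 55 mm above the bench; axes as the sampler's, not turning with the disc. The axis tilts 35 degrees from vertical towards the sampler's -y (away from the robot), so the lowest place of the disc is its -y edge. The turning rubs with a steady 0.19 N m or so; the disc stays where it is left.
- carousel: Dark closed disc on the tray's pivot, 136 mm diameter, 28 thick, 8 identical steel caps, white tick at the rim. Origin: centre of its underside. z: pivot axis, towards the hub; x: out to the tick; both turn with it. Turns 12 rad or more either way. Inside is a fixed, unseen block of 0.5 to 0.7 kg, 42 mm off the axis, in no relation to tick or caps.
- hub (a point): Grip point on the carousel's axis, 54 mm from its origin: in the round orange hub, 36 mm diameter, which runs from the disc's top face (28 mm) to 74 mm from the origin. Axes as the carousel's. Grip at any angle, fingers along the axis. The block's weight adds or takes off up to 0.12 to 0.16 N m about the axis, none when lowest or highest; it starts at least 0.45 rad from lowest.
- jar: Amber jar with white lid, 48 mm diameter, 70 mm high, standing loose; origin at the centre of its foot. Leave alone.
- spool: Red plastic spool, 52 mm diameter, 40 mm high, standing loose; origin at the centre of its foot. Leave alone.
- driver: Screwdriver lying loose on the bench, handle to its -x. Leave alone.

How it is judged:
On the way, in this order (a step that is already met when the one before it is completed fails the run):
1. the tray is pulled out to its stop (value of joint tray above 0.199 m), for 0.2 s.
2. the carousel's hub is gripped with the tray out (contact force between the fingers and carousel above 3 N and value of joint tray above 0.195 m), for 0.2 s.
At the end, for the whole second after the job is handed in: Tray within 10 mm of its stop; the heavy block within 20 degrees of the lowest place; fingers gripping the carousel with more than 3 N; carousel at rest (under 0.1 rad/s) (all of step 2 and x of slug_c0 in the frame of tray_pivot between -0.0144 and 0.0144 m and y of slug_c0 in the frame of sampler below 0 m and angular speed of carousel below 0.1 rad/s); the arm keeps its last pose, push and grip.
It fails at once if the jar is moved (distance of jar from where it was at the start of the episode above 0.02 m).
It fails at once if the spool is moved (distance of spool from where it was at the start of the episode above 0.02 m).
It fails at once if the screwdriver is moved (distance of driver from where it was at the start of the episode above 0.02 m).
It also fails if it takes over 72 s, if anything falls off the work surface, if the arm or the gripper's body presses on something with over 40 N, if the wrist force passes 120 N, or if a joint passes its speed limit or range.

## Working session

There is one attempt and no reset: what is moved stays moved. The work goes in short steps, each a Python script; the robot and the scene stay as the last script left them, time stands still between calls to the robot, and variables do not carry over. Pictures are saved under pics/ and viewed, at most 10 in all, crops included, and the job is handed in when it is done.

```bash
ls; mkdir -p pics; cat > h.py <<'E'
from plant import *
import numpy as np, cv2
from scipy.spatial.transform import Rotation as Rn
def cloud(name, depth, st=None):
    c=camera_info(name); v,u=np.mgrid[0:480,0:640]
    P=np.stack([(u-c['cx'])/c['fx']*depth,(v-c['cy'])/c['fy']*depth,depth],-1)
    if 'R' in c and c.get('R') is not None and name!='wrist':
        return (P-np.array(c['t']))@np.array(c['R'])
    H=np.array(c['hand_eye']); P=P@H[:3,:3].T+H[:3,3]
    return P@R(st['tool_rot']).as_matrix().T+np.array(st['position'])
def R(q): return Rn.from_quat(np.roll(q,-1))
def Q(M): return np.roll(Rn.from_matrix(M).as_quat(),1)
E
python3 - <<'E'
from h import *
s=get_state(); print({k:np.round(v,3) for k,v in s.items()})
for n in ["scene","side"]:
    im,d=get_image(n); cv2.imwrite(f"pics/{n}.png",im[:,:,::-1])
    P=cloud(n,d)
    for q in ["sampler","tray","tray_handle","carousel","hub","jar","spool","driver"]:
        for r in masks_of(q,n)[:2]:
            p=P[r['pixels']&(d>0)]
            print(n,q,round(r['score'],2),np.round(r['extent']),np.round(np.median(p,0),3),np.round(np.percentile(p,3,axis=0),3),np.round(np.percentile(p,97,axis=0),3))
E
```

```text
pics
plant.py
{'clock': np.float64(0.0), 'q': array([ 1.192,  0.468, -0.012,  1.604,  0.006,  1.071, -0.056]), 'joint_vel': array([-0.001,  0.   ,  0.001,  0.001, -0.001,  0.001,  0.   ]), 'joint_efforts': array([-0.0000e+00, -5.3240e+01,  2.1000e-02, -2.5131e+01,  1.1000e-02,
        8.0000e-03, -0.0000e+00]), 'position': array([ 0.214, -0.613,  0.244]), 'tool_rot': array([-0.001,  0.986,  0.167, -0.   ]), 'contact_force': array([ 0.213,  0.331, -0.429]), 'wrist_torque': array([-0.005,  0.026,  0.001]), 'grip_force': np.float64(0.0), 'finger_gap': np.float64(0.999)}
scene sampler 0.88 [334.  79. 506. 242.] [0.597 0.331 0.143] [0.453 0.225 0.015] [0.712 0.528 0.148]
scene tray 0.95 [338. 156. 422. 236.] [0.564 0.237 0.092] [0.46  0.19  0.013] [0.651 0.29  0.13 ]
scene tray_handle 0.69 [337. 151. 424. 239.] [0.565 0.237 0.092] [0.459 0.19  0.013] [0.651 0.267 0.13 ]
scene carousel 0.36 [215. 299. 245. 336.] [ 0.471 -0.164  0.059] [ 0.445 -0.179  0.006] [ 0.485 -0.139  0.073]
scene hub 0.62 [379. 169. 394. 181.] [0.533 0.292 0.09 ] [0.525 0.286 0.075] [0.57  0.299 0.097]
scene jar 0.73
[... 328 characters left out ...]
153. 295. 351. 480.] [0.582 0.39  0.144] [0.456 0.243 0.127] [0.698 0.517 0.147]
side tray 0.83 [239. 292. 341. 353.] [0.543 0.234 0.121] [ 0.464  0.19  -0.002] [0.638 0.265 0.131]
side tray_handle 0.95 [240. 296. 346. 354.] [0.554 0.234 0.121] [0.469 0.191 0.001] [0.641 0.263 0.131]
side hub 0.32 [308. 131. 331. 153.] [ 0.612 -0.214  0.037] [ 0.591 -0.241  0.001] [ 0.635 -0.197  0.041]
side jar 0.25 [370. 113. 429. 124.] [ 0.413 -0.34   0.02 ] [ 0.363 -0.358  0.007] [ 0.493 -0.328  0.026]
side spool 0.61 [155. 298. 351. 480.] [0.582 0.39  0.144] [0.456 0.243 0.126] [0.699 0.517 0.147]
side driver 0.91 [352. 112. 428. 121.] [ 0.418 -0.339  0.018] [ 0.364 -0.356  0.006] [ 0.534 -0.32   0.026]
```

View pics/scene.png

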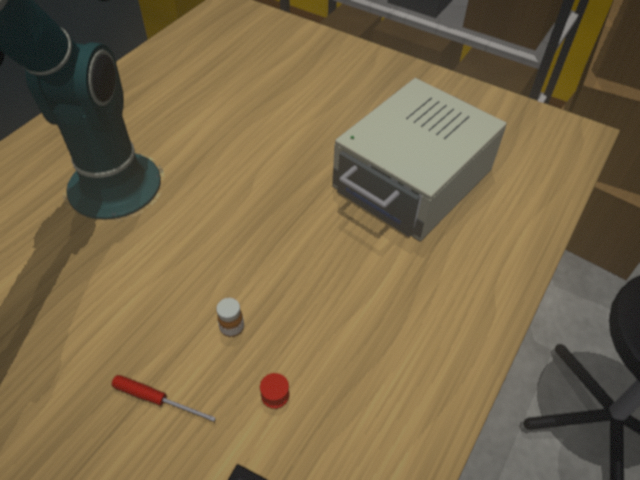

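```bash
python3 - <<'E'
from h import *
for n in ["scene","side"]:
    im,d=get_image(n); P=cloud(n,d)
    X=P[(d>0)]
    b=(X[:,0]>.35)&(X[:,0]<.8)&(X[:,1]>.1)&(X[:,1]<.65)
    top=X[b&(abs(X[:,2]-.145)<.004)]
    r=cv2.minAreaRect(top[:,:2].astype(np.float32)); print(n,'top',r,len(top))
    # top edge of the front plate
    pl=X[b&(abs(X[:,2]-.126)<.005)&(X[:,1]<.3)]
    print('plate z~.126',cv2.minAreaRect(pl[:,:2].astype(np.float32)),len(pl))
    h=X[b&(X[:,2]>.10)&(X[:,2]<.127)&(X[:,1]<.222)]
    print('bar',cv2.minAreaRect(h[:,:2].astype(np.float32)),len(h),h.mean(0),h[:,2].max())
E
```

```text
scene top ((0.5768752694129944, 0.3994112014770508), (0.3053576648235321, 0.2520151436328888), 81.15335845947266) 10306
plate z~.126 ((0.5636080503463745, 0.23327282071113586), (0.25979921221733093, 0.10947424918413162), 5.380849361419678) 788
bar ((0.5472210645675659, 0.20106671750545502), (0.040042079985141754, 0.1252335011959076), 89.4863052368164) 422 [0.55301757 0.19674715 0.11889383] 0.1250957535692601
side top ((0.5768837928771973, 0.4044346809387207), (0.2995920479297638, 0.24982355535030365), 81.152587890625) 21812
plate z~.126 ((0.5487275123596191, 0.22544588148593903), (0.05965730547904968, 0.20303970575332642), 81.19364166259766) 633
bar ((0.5470297932624817, 0.2042255997657776), (0.035133566707372665, 0.12449227273464203), 89.84281158447266) 480 [0.55066747 0.20329496 0.11841168] 0.12329217576678488
```

The scene view shows the closed sampler with its front facing lower left and the handle bar near (370,187). The jar (230,316), spool (275,390) and driver (163,398) are all well clear of the tray's path.

```bash
cat >> h.py <<'E'
th=np.deg2rad(81.15); xs=np.array([np.cos(th),np.sin(th),0]); ys=np.array([-xs[1],xs[0],0]); C=np.array([.577,.402,0])
S=np.stack([xs,ys,[0,0,1]],1)
def toS(X): return (X-C)@S
def fromS(p): return C+S@np.array(p,float)
E
python3 - <<'E'
from h import *
for n in ["scene","side"]:
    im,d=get_image(n); X=toS(cloud(n,d)[d>0])
    t=X[(abs(X[:,2]-.145)<.003)&(abs(X[:,0])<.2)&(abs(X[:,1])<.2)]
    print(n,'top',np.percentile(t,[.5,99.5],axis=0).round(4).tolist())
    b=X[(abs(X[:,1])<.045)&(X[:,0]<-.172)&(X[:,0]>-.26)&(X[:,2]>.09)&(X[:,2]<.14)]
    print('bar',len(b),np.percentile(b,[2,50,98],axis=0).round(4).tolist())
    e=X[(abs(X[:,1])<.09)&(X[:,2]>.06)&(X[:,2]<.135)&(X[:,0]<-.145)&(X[:,0]>-.172)]
    print('plate',np.percentile(e,[2,50,98],axis=0).round(4).tolist())
for sgn in (1,-1):
    M=np.stack([np.cross(sgn*xs,[0,0,-1]),sgn*xs,[0,0,-1]],1)
    print(sgn,Q(M),ik(fromS([-.23,0,.2]),Q(M)),ik(fromS([-.44,0,.1]),Q(M)))
# hub poses
p=fromS([-.265,0,.055]); a=np.cos(.6109)*np.array([0,0,1])-np.sin(.6109)*ys
print('pivot',p,'hub',p+.054*a)
for k in range(-12,13):
    w=k*np.pi/12; e=np.cross(a,xs); y=np.cos(w)*xs+np.sin(w)*e
    M=np.stack([np.cross(y,-a),y,-a],1); q=ik(p+.049*a,Q(M)); q2=ik(p+.15*a,Q(M))
    print(k,None if q is None else np.round(q,2),q2 is not None)
E
```

```text
scene top [[-0.1521, -0.1242, 0.1421], [0.1443, 0.1224, 0.1479]]
bar 235 [[-0.2159, -0.0428, 0.1123], [-0.212, -0.0009, 0.119], [-0.2048, 0.0429, 0.1232]]
plate [[-0.167, -0.0871, 0.0644], [-0.1631, -0.007, 0.1086], [-0.1518, 0.0862, 0.1319]]
side top [[-0.1452, -0.1223, 0.142], [0.1455, 0.1234, 0.1477]]
bar 285 [[-0.2098, -0.0434, 0.1138], [-0.2034, 0.0003, 0.1188], [-0.1984, 0.0429, 0.1227]]
plate [[-0.1698, -0.0851, 0.1168], [-0.1549, 0.0024, 0.1277], [-0.1494, 0.0863, 0.1312]]
1 [0.         0.07715407 0.99701918 0.        ] [ 0.43605512  0.6929564  -1.1372697   1.79649703  0.69890679  1.12218134
  0.47369657] [ 0.54013725  0.55480114 -0.673415    2.01394508  0.50710881  0.74295498
  0.97217691]
-1 [-0.          0.99701918 -0.07715407  0.        ] [ 0.1446862   0.48089521 -0.66610868  1.81272049  0.35391824  0.96975933
 -2.39512085] [ 0.22300892  0.46599984 -0.27295163  2.03373898  0.1972408   0.66631581
 -1.90313268]
pivot [0.53623023 0.14015496 0.055     ] hub [0.56683613 0.13538956 0.09923313]
-12 [ 0.    0.87 -0.32  1.44 -0.    1.42 -2.  ] True
-11 [ 0.02  0.87 -0.34  1.44  0.
[... 507 characters left out ...]
0.85  1.42  0.38  1.5   0.57] True
0 [ 0.27  1.01 -0.8   1.42  0.34  1.49  0.87] True
1 [ 0.26  1.   -0.77  1.42  0.32  1.48  1.14] True
2 [ 0.4   1.18 -1.12  1.41  0.59  1.59  1.2 ] True
3 [ 0.46  1.33 -1.34  1.4   0.77  1.71  1.32] True
4 [ 0.46  1.33 -1.34  1.4   0.77  1.71  1.58] True
5 [ 0.46  1.33 -1.34  1.4   0.77  1.71  1.85] True
6 [ 0.46  1.33 -1.34  1.4   0.77  1.71  2.11] True
7 [ 0.46  1.33 -1.34  1.4   0.77  1.71  2.37] True
8 [-0.8   1.15  1.11  1.51 -0.88  1.76 -2.29] True
9 [-0.09  0.85 -0.17  1.45 -0.1   1.42 -2.7 ] True
10 [-0.05  0.86 -0.23  1.44 -0.06  1.42 -2.47] True
11 [-0.    0.87 -0.3   1.44 -0.01  1.42 -2.25] True
12 [ 0.    0.87 -0.32  1.44 -0.    1.42 -2.  ] True
```

```bash
python3 - <<'E'
from h import *
M=np.stack([np.cross(xs,[0,0,-1]),xs,[0,0,-1]],1); q=Q(M)
move_to(fromS([-.2305,0,.22]),q)
servo_line(fromS([-.2305,0,.102]),feed=.12)
s=get_state(); print(s['clock'],toS(s['position']).round(4),(np.array(s['contact_force'])@S).round(2))
if abs(s['contact_force'][2])<8:
    servo_line(fromS([-.43,0,.102]),feed=.1)
    for x in np.arange(-.434,-.472,-.003):
        servo_line(fromS([x,0,.102]),feed=.05); s=get_state(); f=np.array(s['contact_force'])@S
        print(round(x,3),toS(s['position']).round(4),f.round(1))
        if f[0]>14: break
    pause(.3)
    servo_line(fromS([toS(s['position'])[0]+.006,0,.102]),feed=.05)
    servo_line(fromS([toS(s['position'])[0]+.006,0,.25]),feed=.2)
print(get_state()['clock'])
n="scene"
im,d=get_image(n); cv2.imwrite("pics/out.png",im[60:300,200:520][:,:,::-1].repeat(2,0).repeat(2,1)); 
for n in ("scene","side"):
    im,d=get_image(n); cv2.imwrite(f"pics/out_{n}.png",im[:,:,::-1]); P=cloud(n,d)
    X=toS(P[d>0])
    e=X[(abs(X[:,1])<.09)&(X[:,2]>.06)&(X[:,2]<.135)&(X[:,0]<-.34)&(X[:,0]>-.385)]
    if len(e): print(n,'plate',np.percentile(e,[2,50,98],axis=0).round(4).tolist())
    for q in ("hub","carousel"):
        for r in masks_of(q,n)[:1]:
            p=toS(P[r['pixels']&(d>0)]); print(n,q,round(r['score'],2),np.round(r['extent']),np.percentile(p,[3,50,97],axis=0).round(4).tolist())
E
```

```text
5.225 [-0.2301 -0.0004  0.1028] [ 1.14 -0.53 -0.42]
-0.434 [-4.344e-01 -1.000e-04  1.019e-01] [2.8 0.9 2. ]
-0.437 [-0.4373  0.      0.1018] [ 2.5 -0.1  0.6]
-0.44 [-0.4403  0.      0.1019] [ 3.6 -0.4  0.3]
-0.443 [-4.432e-01  1.000e-04  1.020e-01] [ 3.4 -0.7  0.4]
-0.446 [-4.461e-01  1.000e-04  1.020e-01] [ 2.9 -1.   0.7]
-0.449 [-4.491e-01  1.000e-04  1.020e-01] [2.1 0.2 0.7]
-0.452 [-0.4494  0.      0.1019] [11.3 -1.9 -5.6]
-0.455 [-4.495e-01 -1.000e-04  1.018e-01] [ 17.4  -3.4 -11.5]
10.9333
scene plate [[-0.3792, -0.0869, 0.0622], [-0.3683, -0.0041, 0.11], [-0.3582, 0.0855, 0.1315]]
scene hub 0.64 [314. 190. 370. 254.] [[-0.3225, -0.0513, 0.0446], [-0.2759, -0.0042, 0.089], [-0.2095, 0.048, 0.1184]]
scene carousel 0.73 [311. 188. 375. 254.] [[-0.322, -0.0509, 0.0449], [-0.2759, -0.0029, 0.0896], [-0.2107, 0.0483, 0.118]]
side plate [[-0.3797, -0.086, 0.0626], [-0.3529, 0.0012, 0.1156], [-0.3514, 0.0862, 0.13]]
side carousel 0.63 [289. 257. 346. 322.] [[-0.3195, -0.0461, 0.0434], [-0.2532, 0.0087, 0.0913], [-0.2, 0.0596, 0.1177]]
```

View pics/out.png

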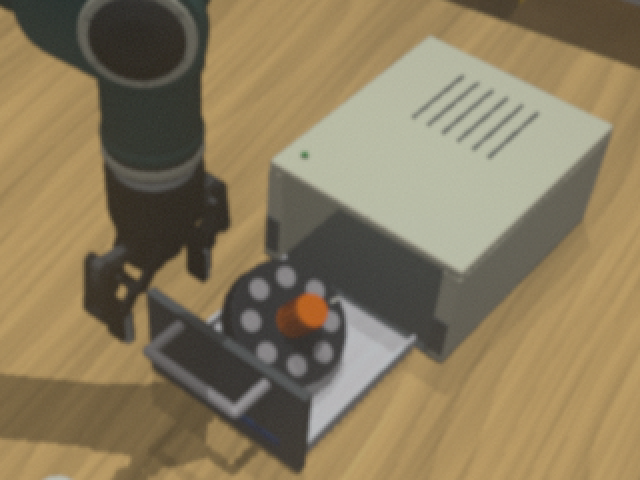

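The tray is out to its stop, with the plate about 205 mm forward. The crop shows the dark disc with flush caps around (285,320) and the orange hub at (305,315), tilted away from the robot. Next I move onto the axis and measure the hub from there.

```bash
cat >> h.py <<'E'
a=np.cos(np.deg2rad(35))*np.array([0,0,1])-np.sin(np.deg2rad(35))*ys; e=np.cross(a,xs)
def M_at(w):
    y=np.cos(w)*xs+np.sin(w)*e; return np.stack([np.cross(y,-a),y,-a],1)
A=np.stack([xs,e,a],1)
def orange(im,d,P,p):
    hsv=cv2.cvtColor(im,cv2.COLOR_RGB2HSV); m=(hsv[...,0]<18)&(hsv[...,1]>190)&(hsv[...,2]>60)&(d>0)
    X=P[m]; X=(X-p)@A; return X[np.linalg.norm(X-[0,0,.054],axis=1)<.06]
E
python3 - <<'E'
from h import *
p=fromS([-.265,0,.055]); w=-np.pi+2
move_to(p+.20*a,Q(M_at(w)))
s=get_state(); print(s['clock'],np.round(s['q'],2))
for n in ("scene","side","wrist"):
    s=get_state(); im,d=get_image(n); P=cloud(n,d,s)
    if n=="wrist": cv2.imwrite("pics/w1.png",im[:,:,::-1])
    X=orange(im,d,P,p); print(n,len(X),np.percentile(X,[2,50,98],axis=0).round(4).tolist() if len(X) else '')
    t=X[X[:,2]>np.percentile(X[:,2],97)-.006]
    print(' top',t.mean(0).round(4), 'mid of range',((np.percentile(t,1,axis=0)+np.percentile(t,99,axis=0))/2).round(4))
    for r in masks_of("carousel",n)[:1]:
        c=(P[r['pixels']&(d>0)]-p)@A; c=c[(abs(c[:,2]-.028)<.008)&(np.hypot(c[:,0],c[:,1])<.08)]
        if len(c): print(' disc',np.percentile(c,[1,50,99],axis=0).round(4).tolist())
E
```

```text
12.2833 [ 0.16  0.95 -0.66  1.1   0.21  1.77 -0.15]
scene 175 [[-0.0177, -0.0024, 0.0634], [-0.0045, 0.0116, 0.067], [0.0123, 0.0263, 0.0704]]
 top [-0.0036  0.0114  0.0673] mid of range [-0.0029  0.0121  0.0675]
 disc [[-0.0606, -0.0515, 0.0201], [-0.0089, 0.0192, 0.0221], [0.0598, 0.0739, 0.0309]]
side 331 [[-0.0125, -0.0035, 0.0234], [0.0032, 0.022, 0.064], [0.0176, 0.0289, 0.0681]]
 top [0.0026 0.0121 0.0655] mid of range [0.0024 0.0109 0.0655]
 disc [[-0.0584, -0.0512, 0.02], [0.0133, 0.0245, 0.0212], [0.0665, 0.0733, 0.0337]]
wrist 2245 [[-0.0161, -0.0072, 0.0285], [0.0037, 0.01, 0.0672], [0.0179, 0.0256, 0.0689]]
 top [0.0011 0.0087 0.0674] mid of range [0.0008 0.0086 0.0667]
 disc [[-0.0622, -0.0545, 0.0202], [0.0095, 0.0127, 0.0218], [0.064, 0.0717, 0.0245]]
```

View pics/w1.png

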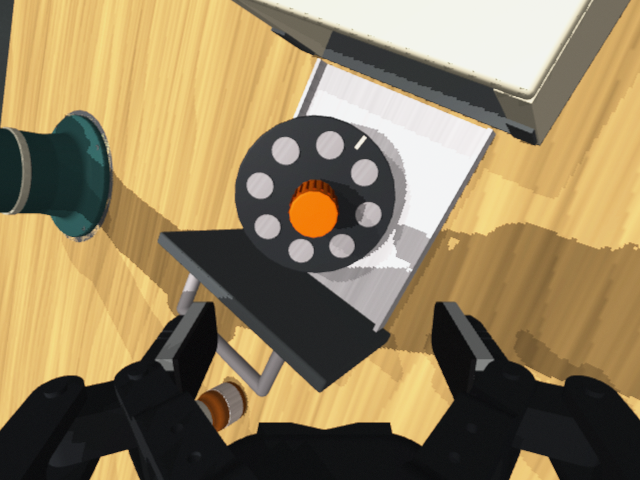

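All three views put the hub at the same offset, e +10 mm and a −6.5 mm, which is a pivot about 11.5 mm towards the robot at the stated height. In the wrist image the hub is at (313,213) and the tick at (361,143). I'll grip it and start feeling.

```bash
cat >> h.py <<'E'
p=fromS([-.265,.0115,.055])
def sweep(q,ts,log):
    q=np.array(q)
    for t in ts:
        q[6]=t; move_j(q.tolist()); s=get_state()
        log.append([s['clock'],s['q'][6],np.dot(s['wrist_torque'],a),s['joint_efforts'][6],s['joint_vel'][6],np.linalg.norm(s['contact_force'])])
E
python3 - <<'E'
from h import *
w=-np.pi+2
servo_line(p+.20*a,Q(M_at(w)),feed=.1)
servo_line(p+.12*a,Q(M_at(w)),feed=.15)
s=get_state(); im,d=get_image("wrist"); X=orange(im,d,cloud("wrist",d,s),p)
t=X[X[:,2]>np.percentile(X[:,2],97)-.005]; print('top',((np.percentile(t,1,axis=0)+np.percentile(t,99,axis=0))/2).round(4))
servo_line(p+.049*a,feed=.06)
s=get_state(); print(s['clock'],np.round(s['contact_force'],1))
grab(60); s=get_state(); print(s['clock'],s['grip_force'],s['finger_gap'],np.round(s['contact_force'],1),np.round(s['wrist_torque'],2),np.round(s['q'],3))
pause(.3)
log=[]; q0=s['q']; sweep(q0,q0[6]+np.arange(.1,.65,.1),log); sweep(q0,q0[6]+np.arange(.4,-.1,-.1),log)
print(np.round(log,3))
E
```

```text
top [ 0.0007 -0.0006  0.0733]
14.9167 [-0.7 -0.9 -0.8]
15.4417 59.7748589515686 0.40428084443213336 [ 0.3 -0.7  3.6] [-0.18 -0.21  0.06] [ 0.205  0.945 -0.662  1.456  0.228  1.439 -0.198]
[[ 1.5992e+01 -1.0000e-01  5.3000e-02  1.2300e-01 -1.1000e-02  3.5430e+00]
 [ 1.6242e+01 -2.0000e-03  1.1500e-01  1.0500e-01 -5.0000e-03  4.7190e+00]
 [ 1.6492e+01  9.8000e-02  7.1000e-02  9.3000e-02  0.0000e+00  3.6670e+00]
 [ 1.6742e+01  1.9700e-01  1.4400e-01  8.4000e-02  2.0000e-03  3.6980e+00]
 [ 1.6992e+01  2.9700e-01  1.0700e-01  7.6000e-02  2.0000e-03  4.6690e+00]
 [ 1.7242e+01  3.9700e-01  7.1000e-02  6.8000e-02  2.0000e-03  4.1800e+00]
 [ 1.7550e+01  2.0300e-01 -2.9400e-01  6.0000e-02  2.4000e-02  5.2470e+00]
 [ 1.7800e+01  1.0500e-01 -2.9300e-01  1.2100e-01  8.0000e-03  6.3230e+00]
 [ 1.8050e+01  6.0000e-03 -3.1100e-01  1.3600e-01  3.0000e-03  5.4140e+00]
 [ 1.8300e+01 -9.3000e-02 -2.4300e-01  1.4500e-01  1.0000e-03  5.1690e+00]
 [ 1.8550e+01 -1.9300e-01 -3.2300e-01  1.4900e-01 -2.0000e-03  4.5930e+00]]
```

```bash
python3 - <<'E'
from h import *
q0=get_state()['q']; t0=q0[6]; log=[]
sweep(q0,np.arange(t0-.15,-2.3,-.15),log); n=len(log)
sweep(q0,np.arange(-2.1,2.3,.13),log)
L=np.array(log); np.save('log.npy',L)
sg=np.r_[-np.ones(n),np.ones(len(L)-n)]; ok=np.ones(len(L),bool); ok[[0,1,n,n+1]]=0
B=np.c_[np.ones(len(L)),sg,np.cos(L[:,1]),np.sin(L[:,1])]
# T measured = c + f*sg + C cos + S sin
for m in (ok, ok&(sg>0)):
    Bm=B[m] if m is ok else B[m][:,[0,2,3]]
    x,r,_,_=np.linalg.lstsq(Bm,L[m,2],rcond=None); sd=np.sqrt(r/(m.sum()-Bm.shape[1])*np.diag(np.linalg.inv(Bm.T@Bm)))
    print(x.round(3),sd.round(3),'amp',np.hypot(*x[-2:]).round(3),'phase',np.arctan2(x[-1],x[-2]).round(3))
print(np.c_[L[:,:4]].round(2).tolist()); print(get_state()['finger_gap'],get_state()['grip_force'])
E
```

```text
[ 0.018  0.178 -0.128  0.053] [0.007 0.007 0.01  0.007] amp 0.139 phase 2.751
[ 0.198 -0.131  0.053] [0.007 0.012 0.007] amp 0.142 phase 2.76
[[18.82, -0.34, -0.33, 0.11], [19.08, -0.49, -0.3, 0.1], [19.35, -0.64, -0.26, 0.1], [19.62, -0.79, -0.32, 0.1], [19.88, -0.94, -0.28, 0.09], [20.15, -1.09, -0.26, 0.08], [20.42, -1.24, -0.25, 0.06], [20.68, -1.39, -0.3, 0.05], [20.95, -1.54, -0.18, 0.03], [21.22, -1.69, -0.15, 0.01], [21.48, -1.84, -0.15, -0.01], [21.75, -1.99, -0.16, 0.04], [22.02, -2.14, -0.18, 0.02], [22.28, -2.29, -0.14, -0.0], [22.58, -2.09, 0.18, -0.08], [22.83, -1.96, 0.21, -0.04], [23.08, -1.83, 0.17, -0.03], [23.33, -1.7, 0.17, -0.01], [23.58, -1.57, 0.18, 0.02], [23.83, -1.45, 0.11, 0.03], [24.08, -1.32, 0.06, 0.05], [24.33, -1.19, 0.16, 0.06], [24.58, -1.06, 0.1, 0.09], [24.83, -0.93, 0.06, 0.09], [25.08, -0.81, 0.04, 0.1], [25.33, -0.68, 0.11, 0.1], [25.58, -0.55, 0.01, 0.04], [25.83, -0.42, 0.09, 0.14], [26.08, -0.29, 0.08, 0.14], [26.33, -0.16, 0.04, 0.15], [26.58, -0.03, 0.03, 0.14], [26.83, 0.1, 0.09, 0.14], [27.08, 0.23, 0.1, 0.13], [27.33, 0.36, 0.1, 0.12], [27.58, 0.49, 0.11, 0.11], [27.83, 0.62, 0.11, 0.1], [28.08, 0.75, 0.12, 0.09], [28.33, 0.88, 0.16, 0.0], [28.58, 1.01, 0.21, 0.05], [28.83, 1.14, 0.15, 0.04], [29.08, 1.27, 0.2, 0.02], [29.33, 1.4, 0.2, 0.0], [29.58, 1.53, 0.3, -0.01], [29.83, 1.66, 0.24, -0.03], [30.08, 1.79, 0.28, -0.04], [30.33, 1.92, 0.33, -0.05], [30.58, 2.05, 0.31, -0.07], [30.83, 2.18, 0.29, -0.08]]
0.4078863430002504 60.39889633655548
```

The fit is clean: friction 0.18 N m and amplitude 0.139 N m, both as stated. The lowest position comes out at q7 ≈ 1.185. Before finishing, I'll release there and measure the empty gripper's own torque against angle, to make sure the sinusoid really comes from the block.

```bash
python3 - <<'E'
from h import *
q=np.array(get_state()['q']); L=[]
q[6]=1.185; move_j(q.tolist()); gripper_open()
for t in (1.185,.3,-.6,-1.5,-2.2):
    q[6]=t; move_j(q.tolist()); pause(.15)
    for _ in range(4):
        s=get_state(); L.append([s['clock'],s['q'][6],np.dot(s['wrist_torque'],a),s['joint_efforts'][6]]); pause(.05)
L=np.array(L); print(L.reshape(5,4,4).mean(1).round(3))
print(get_state()['finger_gap'], np.round(get_state()['contact_force'],1))
B=np.c_[np.ones(20),np.cos(L[:,1]),np.sin(L[:,1])]; print(np.linalg.lstsq(B,L[:,2],rcond=None)[0].round(3))
E
```

```text
[[ 3.2808e+01  1.1850e+00  5.0000e-03 -0.0000e+00]
 [ 3.4017e+01  3.0100e-01 -1.8000e-02  6.0000e-03]
 [ 3.5233e+01 -5.9900e-01  2.1000e-02  7.0000e-03]
 [ 3.6450e+01 -1.4990e+00  7.0000e-03  7.0000e-03]
 [ 3.7508e+01 -2.1990e+00  4.0000e-03  9.0000e-03]]
0.9973294282077687 [ 0.1 -0.1  0. ]
[ 0.002  0.    -0.007]
```

In free air the torque is flat, so the sinusoid is the block's. However, the sign of the joint effort disagrees with what the friction reading implies, which leaves a 180° ambiguity. I'll settle it with tiny steps and settled readings.

```bash
python3 - <<'E'
from h import *
q=np.array(get_state()['q']); q[6]=1.185; move_j(q.tolist()); grab(60)
def rd(tag):
    s=get_state(); print(tag,*np.round([s['clock'],s['q'][6],np.dot(s['wrist_torque'],a),s['joint_efforts'][6],s['joint_vel'][6]],4))
rd('grip'); pause(.2); rd('grip')
for d in [.004]*3+[.02]*3+[-.004]*3+[-.02]*4:
    q[6]+=d; move_j(q.tolist()); rd(f'{d:+.3f}'); pause(.06); rd('   ')
pause(.4); rd('settled')
E
```

```text
grip 41.0 1.185 -0.0177 0.0078 -0.0008
grip 41.2 1.185 -0.0022 0.0151 0.0008
+0.004 41.45 1.189 -0.0313 0.0818 -0.0008
    41.5083 1.189 -0.0661 0.0819 -0.0003
+0.004 41.7583 1.1931 -0.1108 0.0824 0.0
    41.8167 1.1931 -0.1198 0.08 0.0006
+0.004 42.0667 1.1972 -0.0887 0.0896 0.0003
    42.125 1.1972 -0.0278 0.09 0.0016
+0.020 42.375 1.2175 0.0726 -0.0595 -0.0015
    42.4333 1.2176 0.0736 -0.0721 -0.0008
+0.020 42.6833 1.2376 0.1002 -0.0608 -0.0011
    42.7417 1.2375 0.0647 -0.0738 -0.0013
+0.020 42.9917 1.2576 0.1154 -0.0635 -0.0001
    43.05 1.2576 0.0353 -0.0764 -0.0008
-0.004 43.3 1.2536 0.0794 -0.0834 0.0012
    43.3583 1.2536 0.0828 -0.0835 -0.0004
-0.004 43.6083 1.2496 0.1149 -0.0854 -0.0019
    43.6667 1.2496 0.1003 -0.0856 -0.0009
-0.004 43.9167 1.2455 0.0799 -0.0856 -0.0007
    43.975 1.2456 0.1027 -0.0858 -0.0002
-0.020 44.225 1.2252 -0.1295 0.0585 0.0013
    44.2833 1.2253 -0.0571 0.0712 0.0005
-0.020 44.5333 1.2052 -0.0872 0.0586 0.001
    44.5917 1.2052 -0.054 0.0715 0.0002
-0.020 44.8417 1.1852 -0.0813 0.0611 0.0019
    44.9 1.1852 -0.0287 0.074 0.0024
-0.020 45.15 1.1652 -0.0699 0.0636 0.0014
    45.2083 1.1652 -0.0414 0.0765 0.0003
settled 45.6083 1.1652 -0.1111 0.0773 -0.0009
```

This settles part of it. Tiny moves read with the documented sign, but larger moves stop with a slight spring-back that reverses the friction reading. That makes 1.185 the highest position. I'll confirm with tiny steps at the angle of greatest gravity torque, q7 ≈ −0.39.

```bash
python3 - <<'E'
from h import *
q=np.array(get_state()['q']); q[6]=-.39; move_j(q.tolist())
def rd(tag):
    s=get_state(); print(tag,*np.round([s['clock'],s['q'][6],np.dot(s['wrist_torque'],a),s['joint_efforts'][6]],4))
rd('arr'); pause(.1); rd('arr')
for d in [-.003]*6+[.003]*9+[-.003]*6:
    q[6]+=d; move_j(q.tolist()); rd(f'{d:+.3f}')
E
```

```text
arr 46.9917 -0.3892 -0.1609 0.169
arr 47.0917 -0.3894 -0.055 0.115
-0.003 47.3417 -0.3927 0.0451 -0.0217
-0.003 47.5917 -0.396 -0.0064 0.0048
-0.003 47.8417 -0.3991 -0.067 0.0255
-0.003 48.0917 -0.402 -0.0215 0.0177
-0.003 48.3417 -0.4051 -0.0137 0.0168
-0.003 48.5917 -0.4081 -0.0497 0.0166
+0.003 48.8417 -0.4054 -0.1544 0.1817
+0.003 49.0917 -0.4025 -0.2477 0.227
+0.003 49.3417 -0.3995 -0.2037 0.2315
+0.003 49.5917 -0.3965 -0.2385 0.2319
+0.003 49.8417 -0.3935 -0.2599 0.2319
+0.003 50.0917 -0.3905 -0.2836 0.2319
+0.003 50.3417 -0.3875 -0.2413 0.2319
+0.003 50.5917 -0.3845 -0.2801 0.232
+0.003 50.8417 -0.3815 -0.1983 0.232
-0.003 51.0917 -0.3841 -0.0625 0.0665
-0.003 51.3417 -0.3871 -0.0136 0.0216
-0.003 51.5917 -0.39 -0.0326 0.0172
-0.003 51.8417 -0.3931 -0.0324 0.0167
-0.003 52.0917 -0.3961 -0.0328 0.0168
-0.003 52.3417 -0.3991 -0.0287 0.0167
```

Confirmed: turning + is uphill (0.232 N m) and turning − takes almost nothing (0.017 N m). The lowest position is therefore near q7 = −1.957. I'll go there, check the symmetry with tiny steps, and check the tray.

```bash
python3 - <<'E'
from h import *
q=np.array(get_state()['q']); q[6]=-1.957; move_j(q.tolist()); pause(.1); m=[]
for d in (-.003,.003):
    for i in range(5):
        q[6]+=d; move_j(q.tolist())
    s=get_state(); m.append(s['joint_efforts'][6]); print(d,s['clock'],s['q'][6],m[-1],np.dot(s['wrist_torque'],a))
print('offset from lowest ~',np.mean(m)/.124)
for n in ("scene","side"):
    im,d=get_image(n); cv2.imwrite(f"pics/end_{n}.png",im[60:300,200:520][:,:,::-1].repeat(2,0).repeat(2,1)); X=toS(cloud(n,d)[d>0])
    e=X[(abs(X[:,1])<.09)&(X[:,2]>.06)&(X[:,2]<.135)&(X[:,0]<-.34)&(X[:,0]>-.385)]
    print(n,np.percentile(e,[2,50,98],axis=0)[:,0].round(4))
s=get_state(); print(s['clock'],s['grip_force'],np.round(s['contact_force'],1))
E
```

```text
-0.003 55.0833 -1.9717710217316748 -0.1121160015463829 0.1288936655386658
0.003 56.3333 -1.9572438454114613 0.10386244626715779 -0.05057995036461426
offset from lowest ~ -0.033280464835585125
scene [-0.3786 -0.3674 -0.3575]
side [-0.3802 -0.3521 -0.3506]
56.4333 60.28420865535736 [3.5 2.9 0.7]
```

View pics/end_scene.png

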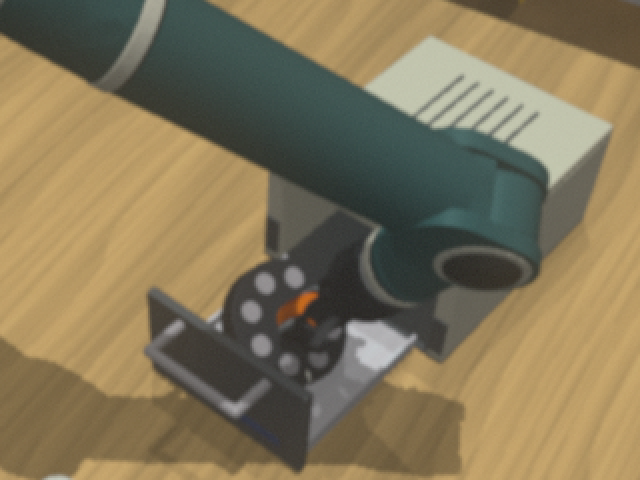

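The fingers hold the hub at (305,310). The front plate, at (230,375), has not moved. The block's torque balances to within about 0.03 rad of lowest, so I'm handing in.

```bash
python3 -c "
from h import *
print(job_done())"
```

```text
the job is handed in; nothing more can be done
None
```

I handed the job in at about 56 s: the tray is at its stop, the carousel's heavy side is within about 0.03 rad (2°) of lowest by feel, and the hub is still gripped at 60 N; the hand-in call returned no verdict.

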